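# Close up the filter block and hold its bayonet collar home

### The arm

A 6-joint arm with a two-finger parallel gripper is mounted at the origin on the work surface. World frame = base frame: x ahead of the robot, y to its left, z up, the work surface at z = 0. Lengths are in m, angles in rad, forces in N, time in s.
With the tool pointing down it reaches from about 0.225 to 0.725 m from the base axis. Payload 3.1 kg.
Tool frame: the origin (TCP) lies midway between the tips of the shut fingers; the grasp point (between the pads) lies 19 mm behind it; z points along the fingers, y is the line along which they close (so a half turn about z gives the same grasp; the last joint's range is limited). The gripper opens to 85 mm and grips with 20 to 120 N. Pads are 22 mm wide; open, the fingers measure 114 mm over their backs; the gripper's body (76 mm by 85 mm) begins 54 mm behind the grasp point. The pads swing forward as they close: fully open they stand 13 mm farther back than shut.
Start: joints at [1.031, 0.048, 0.099, 1.622, 0, 1.443], TCP at [0.21, 0.481, 0.231] pointing down, gripper open.
Joint ranges: [-2.91, 2.91], [-0.99, 1.94], [-1.21, 1.42], [-2.12, 2.29], [-1.49, 1.47], [-3.14, 3.14]. Speed limits (rad/s): [2.79, 2.79, 3.14, 3.14, 3.14, 3.14].

### API

Orientations are given as a rotation vector (axis times angle).
In Python, from rig import env, eyes gives the robot as it stands. The module is installed in compiled form; this text tells all that it offers.
- The arm moves only by the shell command python3 -m handwheel 'ROWS'. ROWS is JSON, a list of rows, each a list of 3 entries, a list of its own where there are three numbers: the turn, a rotation vector about the tool's x, y, z each as a share of 180 degrees, from -1 to 1, then the shift along the tool's x, y, z each as a share of 0.075 m, from -1 to 1, then the opening, from 0 (shut) to 1 (fully open). In form: [[[ax, ay, az], [dx, dy, dz], jaw], ...]. A call has 1 to 12 rows; each row shifts and turns the commanded pose from where the row before left it, along the tool's axes as they then stand; what a row does not reach is not made up. A row lasts 1/8 s, in which the tool goes at most 62.5 mm and 10.7 degrees, less where a joint would pass 70% of its speed; a pose out of reach is approached as far as the arm can. A call with a number of a shift or a turn outside -1 to 1 is refused whole. A call with a gripper value outside its range is refused whole. The fingers move at their own pace and stop on an object; the grip force is fixed at half the most. Time passes only in rows, so rows that do not move let the fingers close. It gives the time, the measured TCP pose, the force, the opening and the grip force at its end, in the units of the state.
- env.get_obs(): the state, without advancing time (a new reading comes with each control period).
- eyes.camera(name): name is "scene" or "top" or "wrist"; returns a dict with "pixels" (384x512x3 uint8, red, green, blue), "z_map" (384x512 float32, m along the optical axis (not along the pixel's ray), 0 where there is no reading), "fovy" (degrees; the focal length in pixels is half the picture's height over the tangent of half this angle, whatever the lens; pixels are square), "cx", "cy" (the principal point, pixels), "R" (3x3) and "t" (3): a world point X has camera coordinates R X + t. Camera axes: x right, y down, z forward; pixel columns grow to the right and rows downward; lengths in m; the calibration is good to about 2 mm. A picture is of the moment at which its call begins.
- env.close_job(): hands the job in; it is judged then, once.
The state is a dict: "time": time; "joint_pos": joint angles; "joint_vel": joint speeds; "joint_efforts": joint torques, N m; "ee_pos": TCP position; "tcp_rot": TCP orientation; "force": force on the tool from outside, world axes, zero at the start; "moment": the same for the moment, N m; "width": opening from 0.0 (shut) to 1.0 (fully open); "grip_force": force on a finger pad.
Only numpy, scipy, OpenCV 4.12 (cv2) and the standard library are available. Lean on these libraries where they do the work, as an engineer would, in place of code of your own. Each camera call takes 0.05 s, during which the arm holds its last target. There are 200 camera calls.

### The job

Close up the green fuel-filter block on the bench: press both red hinged covers down until each clicks and stays shut by itself. Then turn the knurled collar, without lifting it off its spigot, until its hidden keyways drop over the pins, push it fully home against its spring, and finish while still holding it pushed down there. Leave the other things on the bench where they are.

Things in the scene. Friction and masses are not known exactly. Their poses are not given: they have to be found in the camera images.
- block: The filter block, fixed to the bench: a green body 90 (x) by 200 (y) by 45 mm high on a dark steel foot plate 110 x 230 x 7 mm, brass pipe stubs at both ends. Origin: centre of its underside on the bench, z up. Its flat top (the deck) is 45 mm above the bench. The two covers stand on the +y half of the deck, the collar on the -y half.
- deck (a point): Point on the block's deck on the collar's axis, at (0, -62, 45) mm in the block's frame, under the collar. A 28 mm spigot stands here, with three hidden radial pins 5 mm thick, 120 degrees apart, at an unknown angle, their tops 14 mm above the deck; below them a spring seat, its top 9 mm above the deck (4 N at first, about 10 N fully down).
- collar_grip (a point): Point on the collar's axis, 35 mm above its underside, mid-height of its solid knurled head (26 to 44 mm above the underside): grip the head here. Let go after the drop, the spring holds the collar about 9 mm off the deck.
- collar_mark (a point): Yellow radial stripe on the collar's top, 16 mm off its axis, 44 mm above its underside; one keyway lies under it. At the start the keyways are 20 to 100 degrees from the pins, whichever way the collar is turned; they pass the pins within about 0.15 rad either side. Lined up, the collar drops 5 mm on to the spring seat, and is home when its underside meets the deck.
- collar: Loose knurled collar: dark steel cap 54 mm in diameter, 44 mm tall, about 0.2 kg, closed bright top. Origin: centre of its underside, z up along its axis. It sits over the block's spigot with 1.5 mm play. At the start its inner flange (6 mm thick, three keyways 120 degrees apart) rests on the spigot's hidden pins, underside 14 mm above the deck; it turns freely either way.
- cover_a (a joint): Red hinged cover next to the collar, rad: 0 shut (flat), grows as it opens upwards, about 0.75 to 1.15 at the start. Hinge axis parallel to the block's y, at (34, 4, 55) mm in its frame. Plate 42 mm wide, 4 thick, reaching 58 mm from the hinge towards the block's -x; top 57 mm above the bench when shut. A weak spring (2 N) opens it unless the steel latch at its free edge snaps over it.
- cover_a_press (a point): Press point on the outer face of cover a, 44 mm from the hinge, mid-width, among three white ribs; z is the outward normal of that face. Press here with the shut fingertips; the latch snaps in the last 4 degrees and takes about 5 to 10 N here.
- cover_b (a joint): Angle of the other red cover, at the block's +y end: same cover and latch, hinge at (34, 60, 55) mm in the block's frame.
- cover_b_press (a point): Press point on the outer face of cover b, as on cover a.
- wrench: Bystander: steel wrench 160 mm long, lying on the bench on the robot's side of the block. Origin about its middle.
- seal: Bystander: black rubber ring, 48 mm across, 8 mm high, beyond the block. Origin: centre of its underside.
- socket: Bystander: steel socket with a blue band, 28 mm across, 32 mm tall, beyond the block. Origin: centre of its underside.
- screwdriver: Bystander: screwdriver 200 mm long lying left of the block. Origin about its middle.
- oil: Bystander: orange oil bottle, 56 mm across, 150 mm tall. Origin: centre of its underside.
- gear: Bystander: steel gear with a hub, 75 mm across, 34 mm tall. Origin: centre of its underside.
- grease: Bystander: white jar with a black cap, 60 mm across, 70 mm tall. Origin: centre of its underside.
There are look-alikes about, which are no part of the job. What is shaped like the collar but orange is not meant.

How it is judged:
By the outcome, as a careful person would: the job done as asked, in the order asked, and still so for the second after the job is handed in, while the arm keeps its last pose, push and grip.
It also fails if it takes over 61 s, if anything falls off the work surface, if the arm or the gripper's body presses on something with over 40 N, if the wrist force passes 120 N, or if a joint passes its speed limit or range.

## Working session

There is one attempt and no reset: what is moved stays moved. The work goes in short steps, Python scripts to look and compute and a shell command to move; the robot and the scene stay as the last step left them, time stands still between calls to the robot, and variables do not carry over. Pictures are saved under pics/ and viewed, at most 10 in all, crops included, and the job is handed in when it is done.

```bash
mkdir -p pics; cat > h.py <<'E'
import numpy as np, cv2
from rig import env, eyes
def cam(n):
    c=eyes.camera(n); c['f']=c['pixels'].shape[0]/2/np.tan(np.radians(c['fovy'])/2); return c
def cloud(c):
    z=c['z_map']; v,u=np.mgrid[:z.shape[0],:z.shape[1]]
    P=np.stack([(u-c['cx'])/c['f']*z,(v-c['cy'])/c['f']*z,z],-1)
    return (P-c['t'])@c['R']
def plane(c,u,v,h):
    d=np.array([(u-c['cx'])/c['f'],(v-c['cy'])/c['f'],1])@c['R']; o=-c['t']@c['R']
    return o+d*(h-o[2])/d[2]
def save(c,n): cv2.imwrite('pics/'+n,cv2.cvtColor(c['pixels'],cv2.COLOR_RGB2BGR))
E
python3 - <<'E'
from h import *
s=cam('scene');t=cam('top')
im=np.hstack([s['pixels'],t['pixels']])
save(s,'s0.png');save(t,'t0.png')
for c in (s,t): print(c['f'],-c['t']@c['R'],c['R'][2])
print(env.get_obs())
E
```

```text
411.562754423137 [ 1.37763103 -0.28276482  0.70824569] [-0.78785457  0.25862015 -0.55892825]
355.62938776516177 [ 0.34160438 -0.00642655  1.24682666] [ 0.17758288  0.01077115 -0.9840469 ]
{'time': 0.1, 'joint_pos': array([ 1.03121916e+00,  4.86758078e-02,  9.77505116e-02,  1.62204300e+00,
       -1.26323304e-05,  1.44299968e+00]), 'joint_vel': array([-0.00037112, -0.00122765,  0.00231498, -0.00012168,  0.00071476,
        0.00160368]), 'joint_efforts': array([ 2.97691018e-03, -3.39851117e+01,  3.20935893e+01,  1.57927105e-02,
       -5.50204959e-05,  2.56877604e-05]), 'ee_pos': array([0.20984476, 0.48061529, 0.23023271]), 'tcp_rot': array([-0.64211975, -3.07455394,  0.00322931]), 'force': array([ 0.39262843, -0.04188985,  0.00421011]), 'moment': array([-0.00241587,  0.04103246, -0.03401412]), 'grip_force': 0.0, 'width': 0.9957721452311877}
```

View pics/s0.png

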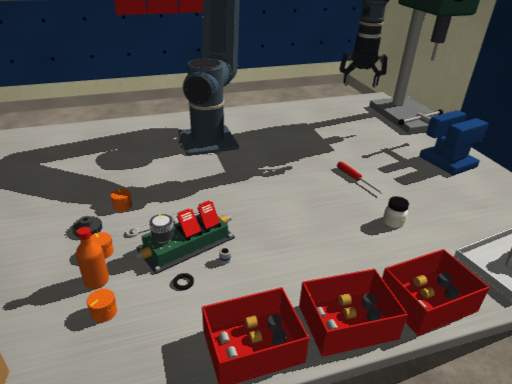

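View pics/t0.png

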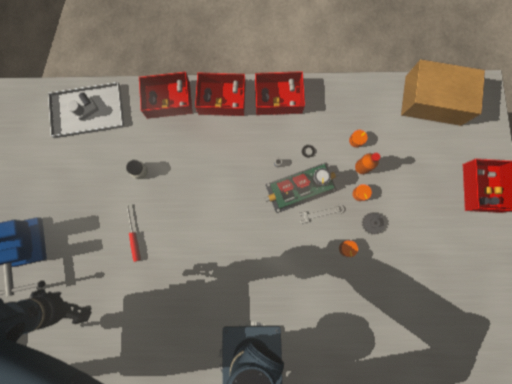

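The scene view shows the block at (187,238) px, with the collar at (162,228) and the open covers at (188,222) and (208,214). In the top view the block is at (302,187), the collar at its right end (322,176), and the orange caps stand off to the right.

```bash
python3 - <<'E'
from h import *
for n,roi in (('scene',(130,195,240,270)),('top',(262,158,342,215))):
    c=cam(n); P=cloud(c); hsv=cv2.cvtColor(c['pixels'],cv2.COLOR_RGB2HSV)
    x0,y0,x1,y1=roi; m=np.zeros(hsv.shape[:2],bool); m[y0:y1,x0:x1]=1
    H,S,V=[hsv[...,i].astype(int) for i in range(3)]
    g=m&(H>45)&(H<90)&(S>80)
    p=P[g]; d=p[(abs(p[:,2]-.045)<.006)]
    print(n,'green deck',len(d),d.mean(0), cv2.minAreaRect((d[:,:2]*1000).astype(np.float32)), 'zpct',np.percentile(p[:,2],[5,50,95]))
    f=P[m&(P[...,2]>.003)&(P[...,2]<.012)&(V<110)]
    if len(f): print(' foot',len(f),cv2.minAreaRect((f[:,:2]*1000).astype(np.float32)))
    r=m&((H<8)|(H>172))&(S>130)
    k,l,st,ce=cv2.connectedComponentsWithStats(r.astype(np.uint8))
    for i in range(1,k):
        if st[i,4]>25:
            q=P[l==i]; print(' red',st[i,4],ce[i],q.mean(0),q.min(0),q.max(0))
    b=m&(P[...,2]>.085)
    q=P[b&(S<90)]; print(' high',len(q),q.mean(0),np.percentile(q[:,2],[10,50,90]))
    t=P[b&(abs(P[...,2]-.103)<.006)];t=t[:,:2]
    if len(t)>5: print(' captop',len(t),cv2.minEnclosingCircle((t*1000).astype(np.float32)),t.mean(0))
    y=m&(H>20)&(H<35)&(S>110)&(V>120); print(' yellow',[(u,v,P[v,u].round(3)) for v,u in zip(*np.nonzero(y)) if P[v,u,2]>.08])
c=cam('wrist');print(c['f'],-c['t']@c['R'],c['R'][2])
E
```

```text
scene green deck 777 [ 0.59259691 -0.20288949  0.04515286] ((564.676025390625, -182.11093139648438), (89.08070373535156, 200.33108520507812), 17.663654327392578) zpct [0.0122556  0.04077463 0.04747215]
 foot 659 ((487.7633972167969, -184.1397247314453), (266.5534362792969, 345.9417724609375), 85.86731719970703)
 red 382 [208.21465969 215.17015707] [ 0.56162982 -0.12090697  0.08038968] [ 0.394604   -0.28276482 -0.00145087] [ 1.37763103 -0.0746787   0.70824569]
 red 423 [188.72104019 223.26950355] [ 0.57692731 -0.17338839  0.07742892] [ 0.41628634 -0.28276482 -0.00071672] [ 1.37763103 -0.13870523  0.70824569]
 high 471 [ 0.63665624 -0.23224453  0.1394748 ] [0.08944256 0.10298931 0.1056858 ]
 captop 430 ((563.4452514648438, -185.5304718017578), 85.61190032958984) [ 0.57322599 -0.2117997 ]
 yellow [(np.int64(159), np.int64(214), array([ 0.557, -0.24 ,  0.105])), (np.int64(160), np.int64(214), array([ 0.554, -0.238,  0.103])), (np.int64(159), np.int64(215), array([ 0.56 , -0.241,  0.104])), (np.int64(160), np.int64(215), array([ 0.562, -0.239,  0.105])), (np.int64(159), np.int64(216), array([ 0.563, -0.241,  0.103])), (np.int64(160), np.int64(216), array([ 0.566, -0.239,  0.106])), (np.int64(160), np.int64(217), array([ 0.568, -0.24 ,  0.104])), (np.int64(160), np.int64(218), array([ 0.573, -0.24 ,  0.104]))]<stdin>:8: RuntimeWarning: Mean of empty slice.
  ret = um.true_divide(
Traceback (most recent call last):
IndexError: index -1 is out of bounds for axis 0 with size 0
```

The deck rectangle measures 200 x 89 mm at a yaw of about 17.7°, and the collar's expected spot matches its cluster. Next I'll measure the cover angles and check the collar's centre.

```bash
cat >> h.py <<'E'
from scipy.spatial.transform import Rotation as Ro
C=np.array([.5647,-.1821]); YAW=np.radians(17.66)
B=np.array([[np.cos(YAW),-np.sin(YAW)],[np.sin(YAW),np.cos(YAW)]])
def w(x,y,z): return np.r_[C+B@np.array([x,y])/1000,z/1000]      # block mm -> world m
def blk(P): return np.concatenate([(P[...,:2]-C)@B,P[...,2:]],-1)*1000
def go(target,yaw=None):
    o=env.get_obs(); R=Ro.from_rotvec(o['tcp_rot'])
    d=R.inv().apply(target-o['ee_pos']); print('tcp blk',blk(o['ee_pos']).round(1),'F',o['force'].round(1),'j6',o['joint_pos'][5].round(2),'t',o['time'])
    M=R.as_matrix(); a=np.degrees(np.arctan2(M[1,1],M[0,1]))
    print('shift mm tool',(d*1000).round(1),'shares',(d/.075).round(3),'yaw of tool y',a.round(1), '' if yaw is None else ('turn z deg',round(-(yaw-a),1)), 'tilt z',M[:,2].round(3))
E
python3 - <<'E'
from h import *
for n in ('scene','top'):
    c=cam(n); Q=blk(cloud(c)); hsv=cv2.cvtColor(c['pixels'],cv2.COLOR_RGB2HSV); H,S,V=[hsv[...,i].astype(int) for i in range(3)]
    x,y,z=Q[...,0],Q[...,1],Q[...,2]
    near=(abs(x)<60)&(abs(y)<115)&(z>-5)&(z<130)
    g=near&(H>45)&(H<90)&(S>80)&(abs(z-45)<5)
    if g.any(): print(n,'deck rect',cv2.minAreaRect(Q[g][:,:2].astype(np.float32)))
    for nm,y0 in (('a',4),('b',60)):
        m=near&((H<8)|(H>172))&(S>130)&(abs(y-y0)<24)&(z>55)
        q=Q[m]; print(n,nm,len(q),'ang',np.median(np.arctan2(q[:,2]-55,34-q[:,0])) if len(q) else 0,'y',q[:,1].min(),q[:,1].max(),'xz',q[:,0].min(),q[:,2].max(), 'fit',np.polyfit(q[:,0],q[:,2],1))
    t=near&(abs(z-103)<4)&(y<-25)
    if t.sum()>20: 
        print(n,'captop',t.sum(),cv2.minEnclosingCircle(Q[t][:,:2].astype(np.float32)),Q[t].mean(0))
    ym=t&(H>20)&(H<35)&(S>110); print('stripe',Q[ym].mean(0) if ym.any() else None)
go(w(6,4,200),107.66)
E
```

```text
scene deck rect ((-1.8692283630371094, 0.595855712890625), (89.06050109863281, 199.57276916503906), 1.2130907773971558)
scene a 386 ang 0.7924610864638463 y -16.433161750828305 26.80860574692722 xz -15.659672284115866 102.7796802737592 fit [-1.06603827 90.17640412]
scene b 361 ang 0.8555885368814728 y 39.0913112294713 83.50893170242465 xz -36.253117273829865 106.49977454688108 fit [-1.24811908 95.0705154 ]
scene captop 288 ((-2.331866979598999, -60.88685607910156), 28.713991165161133) [  0.78507455 -62.04406489 103.70167636]
stripe [-18.48818806 -54.73137772 104.88948087]
top a 75 ang 0.8213858890359349 y -8.782525831171382 27.932837373518762 xz -15.548116764151311 102.91526792668806 fit [-0.94330942 89.64474993]
top b 20 ang 0.85398857846877 y 55.66850905840882 83.71505547259702 xz -12.767829778686663 108.33850388094947 fit [-0.92558247 95.96076408]
top captop 200 ((-2.5426998138427734, -55.41630554199219), 27.4079532623291) [ -2.29772941 -54.29709406 103.53125183]
stripe [-19.62838963 -49.31818103 104.16996826]
tcp blk [-136.8  739.4  230.9] F [-0.1  0.1  0.3] j6 1.44 t 0.3
shift mm tool [-592.3 -458.7   31.2] shares [-7.897 -6.115  0.416] yaw of tool y 66.4 ('turn z deg', np.float64(-41.3)) tilt z [-0.    -0.001 -1.   ]
```

```bash
python3 -m handwheel '[[[0,0,0],[-0.608,-0.47,0],0],[[0,0,0],[-0.608,-0.47,0],0],[[0,0,0],[-0.608,-0.47,0],0],[[0,0,0],[-0.608,-0.47,0],0],[[0,0,0],[-0.608,-0.47,0],0],[[0,0,0],[-0.608,-0.47,0],0],[[0,0,0],[-0.608,-0.47,0],0],[[0,0,0],[-0.608,-0.47,0],0],[[0,0,0],[-0.608,-0.47,0],0],[[0,0,0],[-0.608,-0.47,0],0],[[0,0,0],[-0.608,-0.47,0],0],[[0,0,0],[-0.608,-0.47,0],0]]'
python3 -m handwheel '[[[0,0,-0.0574],[0,0,0],0],[[0,0,-0.0574],[0,0,0],0],[[0,0,-0.0574],[0,0,0],0],[[0,0,-0.0574],[0,0,0],0],[[0,0,0],[0,0,0],0]]'
python3 - <<'E'
from h import *
go(w(6,4,200),107.66)
c=cam('wrist'); save(c,'w1.png')
E
```

```text
time: 1.8
ee_pos: [0.543, -0.1274, 0.2313]
tcp_rot: [0.643, 3.075, 0.0]
force: [0.0, 0.7, 1.0]
width: 0.0
grip_force: 0.0
time: 2.42
ee_pos: [0.5422, -0.1256, 0.2312]
tcp_rot: [0.481, -3.104, -0.0]
force: [-0.9, 0.2, -0.4]
width: 0.003
grip_force: 0.0
tcp blk [ -4.3  60.7 231.2] F [-0.9  0.2 -0.4] j6 -0.66 t 2.425
shift mm tool [-10.3 -56.7  31.2] shares [-0.138 -0.756  0.416] yaw of tool y 107.6 ('turn z deg', np.float64(-0.1)) tilt z [-0.  0. -1.]
```

View pics/w1.png

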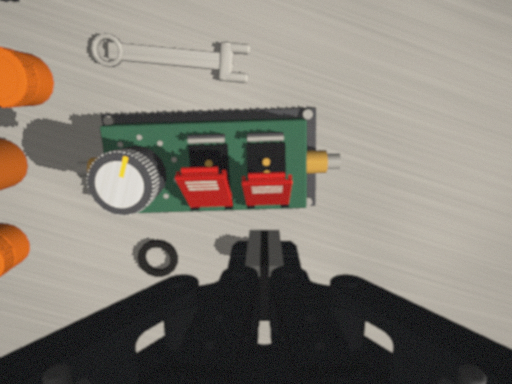

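The wrist view shows the collar top at (124,182) with its stripe up at (124,166), the covers at (204,187) and (267,190), and the fingertips at (265,235). I'll refine the positions from this view.

```bash
cat > m.py <<'E'
from h import *
c=cam('wrist'); Q=blk(cloud(c)); hsv=cv2.cvtColor(c['pixels'],cv2.COLOR_RGB2HSV); H,S,V=[hsv[...,i].astype(int) for i in range(3)]
x,y,z=Q[...,0],Q[...,1],Q[...,2]
near=(abs(x)<60)&(abs(y)<115)&(z>-5)&(z<130); near[225:]&=False
g=near&(H>45)&(H<90)&(S>80)&(abs(z-45)<4)
print('deck rect',cv2.minAreaRect(Q[g][:,:2].astype(np.float32)),'z',np.median(z[g]))
for nm,y0 in (('a',4),('b',60)):
    q=Q[near&((H<8)|(H>172))&(S>130)&(abs(y-y0)<26)&(z>50)]
    print(nm,len(q),'ang',np.median(np.arctan2(q[:,2]-55,34-q[:,0])),'y',q[:,1].min(),q[:,1].max(),'x',q[:,0].min(),q[:,0].max(),'z',q[:,2].max())
t=near&(z>98)&(z<112)&(y<-25)
if t.sum()>20: print('captop',t.sum(),cv2.minEnclosingCircle(Q[t][:,:2].astype(np.float32)),np.median(z[t]))
ym=t&(H>20)&(H<35)&(S>110); print('stripe',Q[ym].mean(0) if ym.any() else None)
go(w(6,4,200),107.66)
E
python3 m.py
```

```text
deck rect ((-4.986713409423828, 2.7883758544921875), (88.6616439819336, 197.42828369140625), 1.6931838989257812) z 45.96365173055658
a 1582 ang 0.8160971249175695 y -14.28593713849873 28.36688183022866 x -16.458733010060616 34.41792686144701 z 102.05745104430227
b 1239 ang 0.8779137451061202 y 41.59101404660269 83.9499561975947 x -12.746625511809173 32.47268739982481 z 106.73694822372703
captop 3416 ((-2.3428280353546143, -59.476383209228516), 27.960453033447266) 104.1900876368144
stripe [-18.55370087 -53.51284176 104.8964168 ]
tcp blk [ -4.2  60.7 231.2] F [-0.1  0.3  0.2] j6 -0.65 t 2.525
shift mm tool [-10.3 -56.7  31.2] shares [-0.138 -0.756  0.416] yaw of tool y 107.6 ('turn z deg', np.float64(-0.1)) tilt z [-0.  0. -1.]
```

```bash
sed -i 's/^C=.*/C=np.array([.5647,-.1821]); YAW=np.radians(17.66)+0.0244; C=C+np.array([[.9529,-.3034],[.3034,.9529]])@np.array([-.0035,.0017])/' h.py
python3 - <<'E'
from h import *
print(C,np.degrees(YAW)); go(w(18.6,4,110),109.06)
E
```

```text
[ 0.56084907 -0.18154197] 19.05801702011921
tcp blk [  0.7  59.  231.2] F [-0.1  0.3  0.2] j6 -0.65 t 2.525
shift mm tool [-19.3 -54.5 121.2] shares [-0.258 -0.727  1.616] yaw of tool y 107.6 ('turn z deg', np.float64(-1.5)) tilt z [-0.  0. -1.]
```

```bash
python3 -m handwheel '[[[0,0,-0.008],[-0.24,-0.733,0],0],[[0,0,0],[0,0,0.539],0],[[0,0,0],[0,0,0.539],0],[[0,0,0],[0,0,0.539],0],[[0,0,0],[0,0,0],0]]'
python3 -m handwheel '[[[0,0,0],[0,0,0.133],0],[[0,0,0],[0,0,0.133],0],[[0,0,0],[0.058,0,0.087],0],[[0,0,0],[0.058,0,0.087],0],[[0,0,0],[0.067,0,0.12],0],[[0,0,0],[0.093,0,0.093],0],[[0,0,0],[0,0,0],0]]'
python3 - <<'E'
from h import *
go(w(-6,4,57),109.06)
s=cam('scene');wr=cam('wrist')
im=np.vstack([cv2.resize(s['pixels'][180:280,120:250],(390,300)),cv2.resize(wr['pixels'],(390,292))])
cv2.imwrite('pics/p2.png',im[...,::-1])
E
```

```text
time: 3.15
ee_pos: [0.5727, -0.171, 0.1052]
tcp_rot: [0.519, -3.09, -0.008]
force: [-0.2, 0.1, -0.7]
width: -0.001
grip_force: 0.0
time: 4.03
ee_pos: [0.5584, -0.1791, 0.0625]
tcp_rot: [-0.523, 3.092, -0.0]
force: [4.2, 2.3, 3.8]
width: -0.003
grip_force: 2.3
tcp blk [-1.5  3.1 62.5] F [4.2 2.3 3.8] j6 -0.76 t 4.025
shift mm tool [4.5 0.9 5.5] shares [0.06  0.012 0.073] yaw of tool y 109.2 ('turn z deg', np.float64(0.1)) tilt z [ 0.005  0.001 -1.   ]
```

View pics/p2.png

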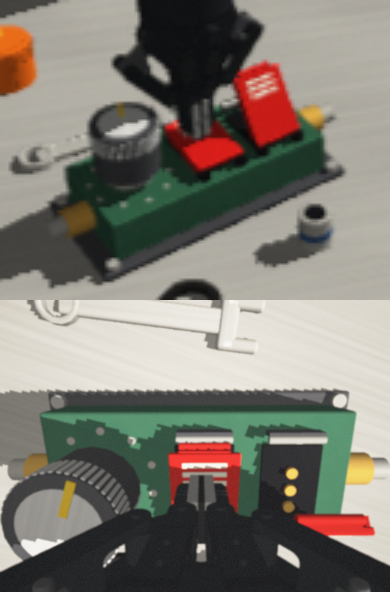

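The fingertips are pressing cover a near its free edge, and it is almost flat. I'll press further.

```bash
python3 -m handwheel '[[[0,0,0],[0.05,0,0.04],0],[[0,0,0],[0,0,0.027],0],[[0,0,0],[0,0,0.027],0],[[0,0,0],[0,0,0],0]]'
python3 -m handwheel '[[[0,0,0],[0,0,0.03],0],[[0,0,0],[0,0,0],0]]'
```

```text
time: 4.62
ee_pos: [0.5556, -0.1805, 0.0568]
tcp_rot: [-0.523, 3.092, -0.003]
force: [3.9, 2.4, 11.5]
width: 0.0
grip_force: 4.9
time: 4.88
ee_pos: [0.5557, -0.1806, 0.0565]
tcp_rot: [-0.523, 3.091, -0.003]
force: [-0.6, 3.5, 16.5]
width: -0.001
grip_force: 8.5
```

```bash
python3 -m handwheel '[[[0,0,0],[0,0,-0.2],0],[[0,0,0],[0,0,-0.37],0],[[0,0,0],[0,0,-0.37],0],[[0,0,0],[-0.16,0.38,0],0],[[0,0,0],[-0.16,0.38,0],0],[[0,0,0],[0,0,0],0]]'
python3 m.py; python3 - <<'E'
from h import *
go(w(18.6,60,110),109.06)
E
```

```text
time: 5.62
ee_pos: [0.5553, -0.1173, 0.1208]
tcp_rot: [0.526, -3.093, -0.002]
force: [-0.4, -0.1, -0.4]
width: 0.002
grip_force: 0.0
deck rect ((-5.796184539794922, 1.2142181396484375), (78.83942413330078, 198.91197204589844), 0.2038903534412384) z 46.00349715752393
a 4952 ang 0.10534730446616089 y -16.41020825504355 26.147483770391954 x -26.819439583275834 30.96829900511331 z 60.34715252378607
b 2195 ang 0.970441357950088 y 40.044887368914566 81.61747457699771 x -7.744245896944883 22.04580876581368 z 107.06846068723354
captop 5204 ((-6.179495811462402, -52.530784606933594), 24.893001556396484) 104.22799452905207
stripe [-15.84153143 -55.00491069 104.98123212]
tcp blk [ 15.6  61.4 120.8] F [ 0.6 -0.6  0.3] j6 -0.66 t 5.675
shift mm tool [ 10.1 -57.3 -79.2] shares [ 0.135 -0.764 -1.056] yaw of tool y 109.2 ('turn z deg', np.float64(1.6)) tilt z [-0.004 -0.    -1.   ]
tcp blk [ 15.6  61.4 120.8] F [ 0.6 -0.6  0.3] j6 -0.66 t 5.675
shift mm tool [-3.  -1.4 10.8] shares [-0.041 -0.019  0.144] yaw of tool y 109.2 ('turn z deg', np.float64(0.2)) tilt z [-0.004 -0.    -1.   ]
```

```bash
python3 -m handwheel '[[[0,0,0],[-0.041,-0.019,0.144],0],[[0,0,0],[0,0,0.133],0],[[0,0,0],[0,0,0.133],0],[[0,0,0],[0.058,0,0.087],0],[[0,0,0],[0.058,0,0.087],0],[[0,0,0],[0.067,0,0.12],0],[[0,0,0],[0.093,0,0.093],0],[[0,0,0],[0,0,0],0]]'
python3 -m handwheel '[[[0,0,0],[0.05,0,0.04],0],[[0,0,0],[0,0,0.027],0],[[0,0,0],[0,0,0.027],0],[[0,0,0],[0,0,0.03],0],[[0,0,0],[0,0,0],0]]'
```

```text
time: 6.68
ee_pos: [0.5409, -0.1261, 0.0627]
tcp_rot: [-0.523, 3.097, -0.001]
force: [1.4, 0.2, 1.3]
width: -0.006
grip_force: 0.9
time: 7.3
ee_pos: [0.5399, -0.1269, 0.0568]
tcp_rot: [-0.523, 3.091, -0.002]
force: [0.6, 2.7, 11.1]
width: -0.001
grip_force: 5.7
```

```bash
python3 -m handwheel '[[[0,0,0],[0,0,0.04],0],[[0,0,0],[0,0,0.03],0],[[0,0,0],[0,0,0],0]]'
python3 -m handwheel '[[[0,0,0],[0,0,-0.2],0],[[0,0,0],[0,0,-0.6],0],[[0,0,0],[0,0,-0.8],0],[[0,0,0],[0,0,-0.3],0],[[0,0,0],[0,0,0],0]]'
python3 m.py
```

```text
time: 7.68
ee_pos: [0.54, -0.127, 0.0562]
tcp_rot: [-0.524, 3.09, -0.004]
force: [-7.3, 5.1, 29.1]
width: 0.003
grip_force: 14.8
time: 8.3
ee_pos: [0.5381, -0.1278, 0.1923]
tcp_rot: [-0.523, 3.095, -0.004]
force: [0.1, -0.6, -0.2]
width: 0.004
grip_force: 0.0
deck rect ((-1.9961280822753906, 1.4916839599609375), (87.73977661132812, 197.65553283691406), 0.24970926344394684) z 45.97459141072807
a 3014 ang 0.1200021994568933 y -16.29517839020312 25.969592509943286 x -26.64253772660602 38.646656990436476 z 60.57322466695488
b 2914 ang 0.11956278588532948 y 39.7247472996647 81.70098563133841 x -26.648643925073486 37.474365778887794 z 60.560699844408774
captop 4209 ((-0.5952749848365784, -61.03215026855469), 28.14827537536621) 104.23324484447795
stripe [-16.32573907 -54.84277619 104.96417023]
tcp blk [ -4.8  59.  190. ] F [-0.7 -0.1 -0.9] j6 -0.69 t 8.35
shift mm tool [-10.7 -55.  -10. ] shares [-0.142 -0.734 -0.133] yaw of tool y 109.2 ('turn z deg', np.float64(1.5)) tilt z [-0.001 -0.    -1.   ]
```

```bash
python3 -m handwheel '[[[0,0,0],[-0.017,-0.533,0],1],[[0,0,0],[-0.017,-0.533,0],1],[[0,0,0],[-0.017,-0.533,0],1],[[0,0,0],[0,0,0.267],1],[[0,0,0],[0,0,0.267],1],[[0,0,0],[0,0,0],1],[[0,0,0],[0,0,0],1]]'
python3 - <<'E'
from h import *
go(w(-1,-61,72),109.06)
c=cam('wrist');save(c,'w3.png')
Q=blk(cloud(c)); z=Q[...,2];t=(z>98)&(z<110)&(abs(Q[...,0])<40)&(abs(Q[...,1]+62)<36)
print(t.sum(),cv2.minEnclosingCircle(Q[t][:,:2].astype(np.float32)))
E
```

```text
time: 9.22
ee_pos: [0.5796, -0.2387, 0.1492]
tcp_rot: [0.523, -3.096, -0.002]
force: [-0.9, 0.3, 1.3]
width: 1.002
grip_force: 0.0
tcp blk [ -1.  -60.1 149.2] F [-0.9  0.3  1.3] j6 -0.83 t 9.225
shift mm tool [-0.1 -1.  77.2] shares [-0.002 -0.013  1.029] yaw of tool y 109.2 ('turn z deg', np.float64(0.1)) tilt z [-0.002  0.001 -1.   ]
6347 ((0.006249834783375263, -61.36771011352539), 28.029279708862305)
```

View pics/w3.png

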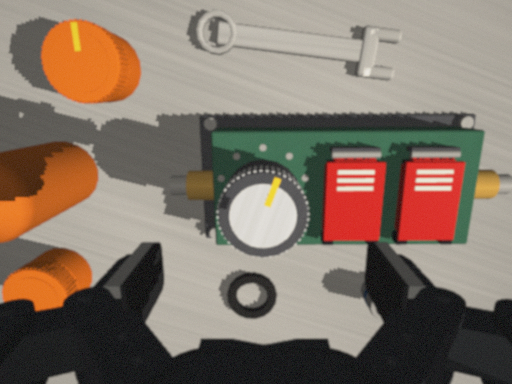

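Both covers lie flat under their latches, and the collar top at (263,214) is centred between the open fingers at (145,280) and (385,280). I'll descend and grip.

```bash
python3 -m handwheel '[[[0,0,0],[-0.007,-0.015,0.343],1],[[0,0,0],[0,0,0.343],1],[[0,0,0],[0,0,0.343],1],[[0,0,0],[0,0,0],1]]'
python3 -m handwheel '[[[0,0,0],[0,0,0],0.3],[[0,0,0],[0,0,0],0.3],[[0,0,0],[0,0,0],0.3],[[0,0,0],[0,0,0],0.3],[[0,0,0],[0,0,0],0.3]]'
python3 - <<'E'
from h import *
go(w(-1,-61,72),109.06); print(env.get_obs()['moment'])
E
```

```text
time: 9.78
ee_pos: [0.5797, -0.2391, 0.0714]
tcp_rot: [0.523, -3.094, -0.004]
force: [0.2, 0.1, 0.5]
width: 0.999
grip_force: 0.0
time: 10.4
ee_pos: [0.5826, -0.2406, 0.076]
tcp_rot: [-0.523, 3.094, -0.004]
force: [-0.8, 0.7, 5.8]
width: 0.611
grip_force: 62.9
tcp blk [  1.3 -62.9  76. ] F [-0.8  0.7  5.8] j6 -0.83 t 10.4
shift mm tool [2.3 1.9 3.9] shares [0.031 0.025 0.053] yaw of tool y 109.2 ('turn z deg', np.float64(0.1)) tilt z [ 0.004 -0.002 -1.   ]
[ 0.25857523  0.14604803 -0.00687074]
```

```bash
for i in 1; do python3 -m handwheel '[[[0,0,0.05],[0,0,0],0.3],[[0,0,0.05],[0,0,0],0.3],[[0,0,0],[0,0,0],0.3]]'; done
python3 - <<'E'
from h import *
go(w(-1,-61,72),109.06); print(env.get_obs()['moment'])
s=cam('scene')
cv2.imwrite('pics/p4.png',cv2.resize(s['pixels'][180:280,120:250],(650,500))[...,::-1])
E
```

```text
time: 10.78
ee_pos: [0.5827, -0.2409, 0.0759]
tcp_rot: [-0.03, 3.137, -0.004]
force: [-0.0, 1.0, 5.4]
width: 0.615
grip_force: 62.9
tcp blk [  1.3 -63.2  75.9] F [-0.   1.   5.4] j6 -0.52 t 10.775
shift mm tool [2.9 1.4 3.9] shares [0.038 0.019 0.052] yaw of tool y 91.1 ('turn z deg', np.float64(-18.0)) tilt z [ 0.004 -0.002 -1.   ]
[ 0.05914033  0.08373058 -0.116943  ]
```

View pics/p4.png

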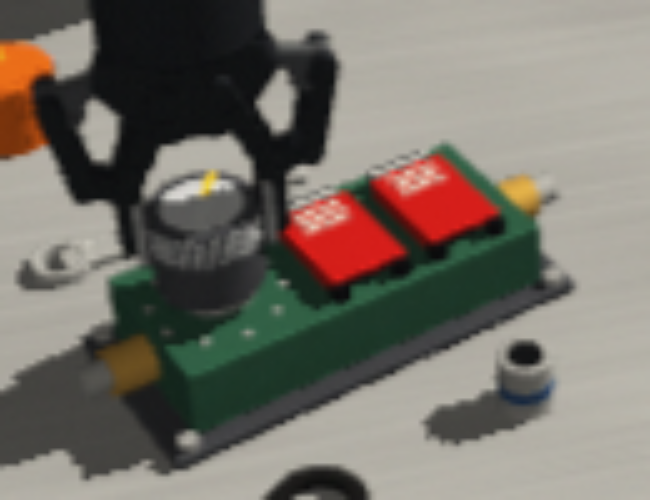

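The collar is gripped between the fingers at (200,215) and turns with them. Both covers are still flat at (345,240) and (435,195).

```bash
python3 -m handwheel '[[[0,0,0.03],[0,0,0],0.3],[[0,0,0.03],[0,0,0],0.3],[[0,0,0],[0,0,0],0.3]]'
python3 -m handwheel '[[[0,0,0.03],[0,0,0],0.3],[[0,0,0.03],[0,0,0],0.3],[[0,0,0],[0,0,0],0.3]]'
```

```text
time: 11.2
ee_pos: [0.5827, -0.2411, 0.0759]
tcp_rot: [0.265, 3.126, -0.004]
force: [-0.8, 0.3, 6.0]
width: 0.612
grip_force: 62.9
time: 11.58
ee_pos: [0.5825, -0.2411, 0.0754]
tcp_rot: [0.555, 3.088, -0.003]
force: [-0.0, -0.6, 5.7]
width: 0.61
grip_force: 62.8
```

```bash
python3 -m handwheel '[[[0,0,0.03],[0,0,0],0.3],[[0,0,0.03],[0,0,0],0.3],[[0,0,0],[0,0,0],0.3]]'
```

```text
time: 11.95
ee_pos: [0.5803, -0.2396, 0.0718]
tcp_rot: [-0.841, -3.024, -0.001]
force: [0.5, -0.0, -2.9]
width: 0.607
grip_force: 63.0
```

It dropped about 4 mm, and the reaction force fell away. Now push it home.

```bash
python3 -m handwheel '[[[0,0,0],[0,0,0.03],0.3],[[0,0,0],[0,0,0.03],0.3],[[0,0,0],[0,0,0],0.3]]'
python3 -m handwheel '[[[0,0,0],[0,0,0.04],0.3],[[0,0,0],[0,0,0.04],0.3],[[0,0,0],[0,0,0],0.3]]'
```

```text
time: 12.32
ee_pos: [0.5811, -0.24, 0.0691]
tcp_rot: [0.845, 3.026, -0.0]
force: [-2.0, 2.3, 1.9]
width: 0.615
grip_force: 63.1
time: 12.7
ee_pos: [0.5815, -0.2401, 0.0634]
tcp_rot: [0.845, 3.025, -0.0]
force: [-2.2, 2.4, 6.1]
width: 0.612
grip_force: 63.5
```

```bash
python3 -m handwheel '[[[0,0,0],[0,0,0.04],0.3],[[0,0,0],[0,0,0.03],0.3],[[0,0,0],[0,0,0],0.3]]'
python3 -m handwheel '[[[0,0,0],[0,0,0.04],0.3],[[0,0,0],[0,0,0],0.3],[[0,0,0],[0,0,0],0.3]]'
```

```text
time: 13.08
ee_pos: [0.5818, -0.2402, 0.0623]
tcp_rot: [0.844, 3.023, -0.002]
force: [-7.5, 4.6, 18.6]
width: 0.612
grip_force: 65.0
time: 13.45
ee_pos: [0.5818, -0.2402, 0.0622]
tcp_rot: [0.844, 3.022, -0.003]
force: [-11.2, 6.7, 28.1]
width: 0.615
grip_force: 65.8
```

```bash
python3 - <<'E'
from h import *
s=cam('scene'); Q=blk(cloud(s)); x,y,z=Q[...,0],Q[...,1],Q[...,2]
hsv=cv2.cvtColor(s['pixels'],cv2.COLOR_RGB2HSV)
t=(np.hypot(x,y+62)<18)&(z>75)&(z<110)&(hsv[...,1]<60)&(hsv[...,2]>130); print('top z',t.sum(),np.percentile(z[t],[10,50,90]))
r=(hsv[...,1]>130)&((hsv[...,0]<8)|(hsv[...,0]>172))&(abs(x)<50)&(y>-20)&(y<90)&(z>50)&(z<130); print('covers z max',z[r].max())
cv2.imwrite('pics/p5.png',cv2.resize(s['pixels'][180:320,70:250],(720,560))[...,::-1])
go(w(0,-62,62))
E
```

```text
top z 80 [89.28301851 90.74341426 92.00843917]
covers z max 61.12516030436891
tcp blk [  0.7 -62.3  62.3] F [-10.6   8.   27.5] j6 0.05 t 13.5
shift mm tool [ 0.7 -0.3  0.3] shares [ 0.009 -0.004  0.003] yaw of tool y 58.8  tilt z [ 0.004 -0.003 -1.   ]
```

View pics/p5.png

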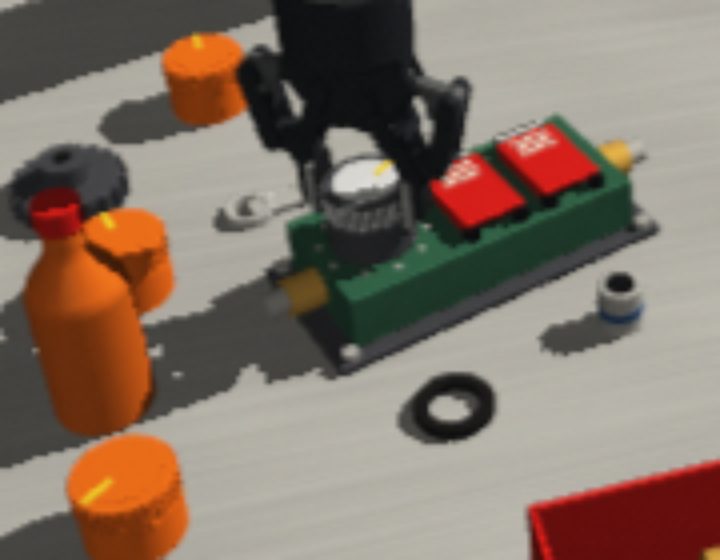

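The collar is seated at a hard stop, with its top about 13–14 mm lower than at the start. Both covers are flat at (475,190) and (550,155), and nothing else has moved.

```bash
python3 -c "
from rig import env
print(env.close_job())"
```

```text
the job is handed in; nothing more can be done
None
```

I handed the job in with both covers latched shut and the collar turned, dropped over its pins and held down at its hard stop with about 28 N; the system gave no verdict.

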